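Hang the tool caddy on the bench rail's keyhole stud

TASK

Pick up the red tool caddy by its black grip block and hang it on the brass stud of the low bench rail: find the stud head with the round hole in the caddy's back, press the back flush against the rail, then lower the caddy, without letting it drop, until the stud sits fully home at the narrow end of the slot, and let go. The stud may be clamped anywhere along its groove, so feel for it gently and never push hard against rail or stud; leave the tape measure, the blue casting and the screwdriver where they are.

Things in the scene. Friction and masses are not known exactly. Their poses are not given: they have to be found in the camera images.
- grip_block (a point): Centre of the black grip block on top of the red caddy, 12 thick (x), 60 wide, 28 mm high; 6 mm in front of the back face, 126 mm above the underside. Fingers fit beside it front and back. Caddy axes: x from back plate towards tray, y across, z up.
- hole (a point): Centre of the keyhole's entry hole (eight-sided, 24 mm across flats), on the caddy's back face, mid width, 50 mm above the underside. From its top a neck 12.5 mm wide runs upward; the hole's two upper sides slope at 45 degrees into the neck. Axes as the caddy.
- slot_end (a point): Point on the caddy's back face where the stud's axis lies when fully home at the closed upper end of the neck: 24 mm above the hole's centre, 74 mm above the underside. Axes as the caddy.
- upstand: Low wooden upstand fixed to the bench, 220 wide, 120 high, board 18 mm thick; foot and gussets reach 88 mm behind its face, towards the robot. Origin: foot of its front face, mid width. x points out of the front face (roughly away from the robot), y along the rail, z up. The caddy's back goes against this face, caddy x along upstand x.
- rail_mark (a point): End of the 60 mm long rail groove, on the upstand's face, 30 mm to the +y side of mid width, 100 mm above the bench; axes as the upstand. The brass stud stands square out of the groove, clamped anywhere 10 to 50 mm from here towards -y (not measured). Shank 10 mm diameter, from the face to 7 mm out; head 20 mm diameter, 7 to 12 mm out, square edge. Stiff.
- caddy: Red sheet-steel caddy, loose, about 0.32 kg, 140 mm high, standing on its tray. Back plate 90 wide, 5 mm thick; tray at the foot 60 mm deep to the front, 18 mm high. Origin: foot of the back face, mid width; x towards the tray, z up.
- tape: Bystander: red tape measure, 70 x 36 x 66 mm, loose. Origin under its centre. Leave alone.
- casting: Bystander: dark blue cast block, 60 x 100 x 55 mm, loose. Origin under its centre. Leave alone.
- driver: Bystander: screwdriver with yellow handle lying on the bench, about 200 mm long along its x, loose. Leave alone.
Mind the look-alikes: they are no part of the job. Leave any turquoise look-alike of the caddy alone. Of the things shaped like the upstand, the wooden one is meant.

How it is judged:
On the way, in this order (a step that is already met when the one before it is completed fails the run):
1. the caddy is lifted clear of the bench (height (world z) of hole above 0.065 m), for 0.2 s.
2. the entry hole is over the stud head: the caddy's back lies against the rail (within 4 mm) with the hole still at the stud's height (within 7 mm) (x of hole in the frame of rail_mark between -0.004 and 0.004 m and y of hole in the frame of rail_mark between -0.058 and -0.002 m and z of hole in the frame of rail_mark between -0.007 and 0.007 m and angle between caddy's own z axis and vertical below 0.15 rad), for 0.1 s.
At the end, for the whole second after the job is handed in: The caddy hangs at rest from the stud, released: the slot end is at the stud's height within 3 mm, its back within 5 mm of the rail's face, along the rail wherever the stud is (5 to 55 mm from the groove end), upright within 0.12 rad and square to the upstand within 0.15 rad (x of slot_end in the frame of rail_mark between -0.004 and 0.005 m and y of slot_end in the frame of rail_mark between -0.055 and -0.005 m and z of slot_end in the frame of rail_mark between -0.003 and 0.003 m and angle between caddy's own z axis and vertical below 0.12 rad and angle between the x axis of caddy and the x axis of upstand, either way round below 0.15 rad and linear speed of caddy below 0.02 m/s and contact force between caddy and the fingers below 0.1 N); the robot touches nothing.
It fails at once if the caddy is pushed against the upstand or its stud with more than 22 N (contact force between caddy and upstand above 22 N).
It fails at once if the robot pushes on the upstand with more than 22 N (contact force between any of the fingers, the arm and upstand above 22 N).
It fails at once if the caddy is let drop on the stud (faster than 0.35 m/s close to the rail) (x of slot_end in the frame of rail_mark between -0.01 and 0.02 m and y of slot_end in the frame of rail_mark between -0.08 and 0.02 m and z of slot_end in the frame of rail_mark between -0.06 and 0.028 m and linear speed of caddy above 0.35 m/s).
It fails at once if a bystander is displaced by more than 25 mm (distance of any of tape, casting, driver from where it was at the start of the episode above 0.025 m).
It also fails if it takes over 72 s, if anything falls off the work surface, if the arm or the gripper's body presses on something with over 40 N, if the wrist force passes 120 N, or if a joint passes its speed limit or range.

ROBOT

A 6-joint arm with a two-finger parallel gripper is mounted at the origin on the work surface. World frame = base frame: x ahead of the robot, y to its left, z up, the work surface at z = 0. Lengths are in m, angles in rad, forces in N, time in s.
With the tool pointing down it reaches from about 0.325 to 0.9 m from the base axis. Payload 6.1 kg.
Tool frame: the origin (TCP) lies at the very end of the fingers, on their centre line; the grasp point (between the pads) lies 19 mm behind it (bot.grasp_offset is the distance from the TCP to the grasp point, in m); z points along the fingers, y is the direction in which the jaws open and shut (so a half turn about z gives the same grasp; the last joint's range is limited). The gripper opens to 85 mm and grips with 20 to 120 N. Pads are 22 mm wide; open, the fingers measure 114 mm over their backs; the gripper's body (76 mm by 85 mm) begins 54 mm behind the grasp point. The pads swing forward as they close: fully open they stand 13 mm farther back than shut.
Start: joints at [-1.43, 0.22, 1.526, -0, 1.395, -0.126], TCP at [0.165, -0.603, 0.231] pointing down, gripper open.
Joint ranges: [-2.98, 2.98], [-0.91, 2.08], [0.09, 2.57], [-1.24, 4.39], [0.2, 2.65], [-2.68, 2.68]. Speed limits (rad/s): [2.57, 2.57, 3.01, 3.14, 3.14, 3.14].

INTERFACE

Orientations are given as a unit quaternion [x, y, z, w].
In Python, from station import bot gives the robot as it stands.
- The arm moves only by the tool apply_moves, never from a script. Its argument "plan" is a list of rows, each an object with "grip": the opening, from 0 (shut) to 1 (fully open); "xyz": the shift along the tool's x, y, z in cm, a list of three; "dr": the turn, a rotation vector about the tool's x, y, z in rad, a list of three. In form: [{"grip": grip, "xyz": [x, y, z], "dr": [ax, ay, az]}, ...]. A call has 1 to 20 rows; each row is the pose to reach, as a shift and turn from the pose commanded when the call began, along the tool's axes at that moment; what a row does not reach only later rows make up. A row lasts 1/10 s, in which the tool goes at most 50 mm and 8.59 degrees, less where a joint would pass 70% of its speed; a pose out of reach is approached as far as the arm can. A call with a gripper value outside its range is refused whole. The fingers move at their own pace and stop on an object; "force" is the grip in N (left out, the last holds). Time passes only in rows, so rows that repeat a pose let the fingers close. It gives the time, the measured TCP pose, the force and the opening at its end, in the units of the state.
- bot.read_state(): the state, without advancing time (a new reading comes with each control period).
- bot.camera(name): name is "scene" or "top" or "wrist"; returns a dict with "color" (420x560x3 uint8, red, green, blue), "fx", "fy", "cx", "cy" (pixels), "T" (4x4, takes a point from camera to world coordinates); the wrist camera has in their place "tool_from_camera" (4x4, takes a point from camera to tool coordinates, whose origin is the TCP and whose axes are the flange's). Camera axes: x right, y down, z forward; pixel columns grow to the right and rows downward; lengths in m; the calibration is good to about 2 mm. A picture is of the moment at which its call begins: read the wrist's pose just before it. There is no depth.
- bot.job_done(): hands the job in, once; it reports no verdict.
The state is a dict: "time": time; "joint_positions": joint angles; "dq": joint speeds; "joint_torque": joint torques, N m; "tool_pos": TCP position; "ee_rot": TCP orientation; "contact_force": force on the tool from outside, world axes, zero at the start; "ft_torque": the same for the moment, N m; "grip_width": finger opening in m.
Only numpy, scipy, OpenCV 4.12 (cv2) and the standard library are available. Lean on these libraries where they do the work, as an engineer would, in place of code of your own. Each camera call takes 0.05 s, during which the arm holds its last target. There are 200 camera calls.

## Working session

There is one attempt and no reset: what is moved stays moved. The work goes in short steps, Python scripts to look and compute and a tool call to move; the robot and the scene stay as the last step left them, time stands still between calls to the robot, and variables do not carry over. Pictures are saved under pics/ and viewed, about 8 in all and at most 12, crops included, and the job is handed in when it is done.

Besides the shell and the picture viewer there is one more tool, called after "Call:" in YAML: its name, and indented under it one key for each argument. apply_moves: Moves the arm, as the interface text tells. Its arguments: {"type":"object","properties":{"plan":{"type":"array","items":{"type":"object","properties":{"grip":{"type":"number"},"xyz":{"type":"array","items":{"type":"number"}},"dr":{"type":"array","items":{"type":"number"}}}}},"force":{"type":"number"}},"required":["plan"]}

```bash
mkdir -p pics
python3 - <<'E'
from station import bot
import cv2,numpy as np
print(bot.read_state())
for n in("scene","top"):
    c=bot.camera(n); cv2.imwrite(f"pics/{n}0.png",c["color"][:,:,::-1]); print(n,c["fx"],c["fy"],c["cx"],c["cy"],np.round(c["T"],4).tolist())
E
ls
```

```text
{'time': 0.0, 'joint_positions': array([-1.43011141e+00,  2.21239945e-01,  1.52758762e+00, -2.34214993e-05,
        1.39469738e+00, -1.26122087e-01]), 'dq': array([ 0.00052156,  0.00141475,  0.00117642, -0.00055141, -0.00012737,
       -0.00015602]), 'joint_torque': array([-2.39202425e-03, -4.96905541e+01, -3.89396238e+01, -4.09960194e-04,
        1.11374704e-02, -5.85158205e-06]), 'tool_pos': array([ 0.16467446, -0.60229941,  0.23020311]), 'ee_rot': array([ 9.91114205e-01,  1.33010149e-01, -1.85622028e-05, -9.66037950e-04]), 'contact_force': array([-0.41490868, -0.30650007, -0.02292996]), 'ft_torque': array([ 0.01129098, -0.02118356,  0.02286411]), 'grip_width': 0.08521775113894886}
scene 382.40155924276206 382.40155924276206 275.4473862480548 209.77830488828334 [[0.5981, 0.6454, -0.4751, 0.9438], [0.8014, -0.4739, 0.365, -0.3759], [0.0104, -0.599, -0.8007, 0.8907], [0.0, 0.0, 0.0, 1.0]]
top 425.4621288072381 425.4621288072381 279.4998072827447 215.51337812071648 [[0.0067, -0.9881, 0.1536, 0.357], [-0.9997, -0.0103, -0.0228, 0.0058], [0.0241, -0.1534, -0.9879, 1.0416], [0.0, 0.0, 0.0, 1.0]]
pics
```

View pics/scene0.png

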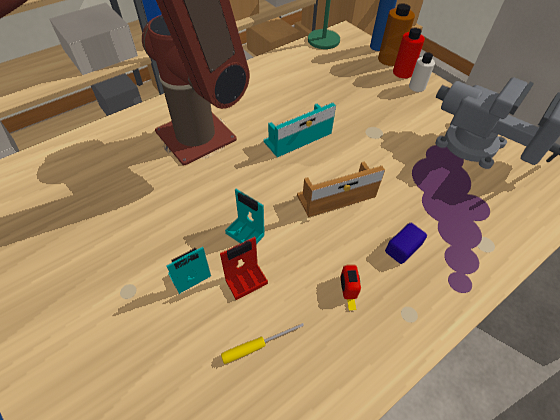

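View pics/top0.png

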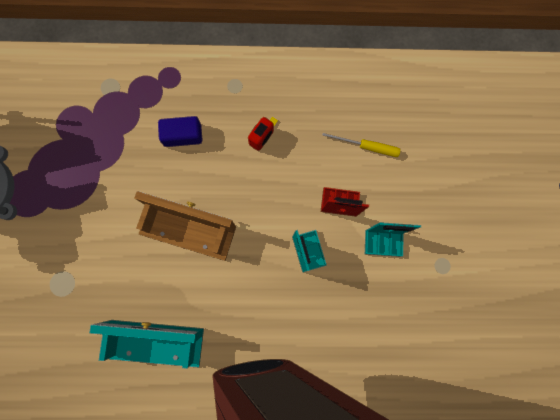

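Scene: the red caddy is at about (243,268) in scene and (343,200) in top. The wooden upstand is at (343,190) in scene and (188,222) in top, with its stud near (190,204). I'll zoom in on both.

Run:
```python
import cv2,numpy as np
t=cv2.imread("pics/top0.png");s=cv2.imread("pics/scene0.png")
def cr(i,x,y,w,h): return cv2.resize(i[y:y+h,x:x+w],(400,300),interpolation=cv2.INTER_CUBIC)
o=np.vstack([np.hstack([cr(t,310,175,80,60),cr(t,130,180,120,90)]),np.hstack([cr(s,205,233,80,60),cr(s,290,150,100,75)])])
cv2.imwrite("pics/zoom.png",o)
```

```text
(no output)
```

View pics/zoom.png

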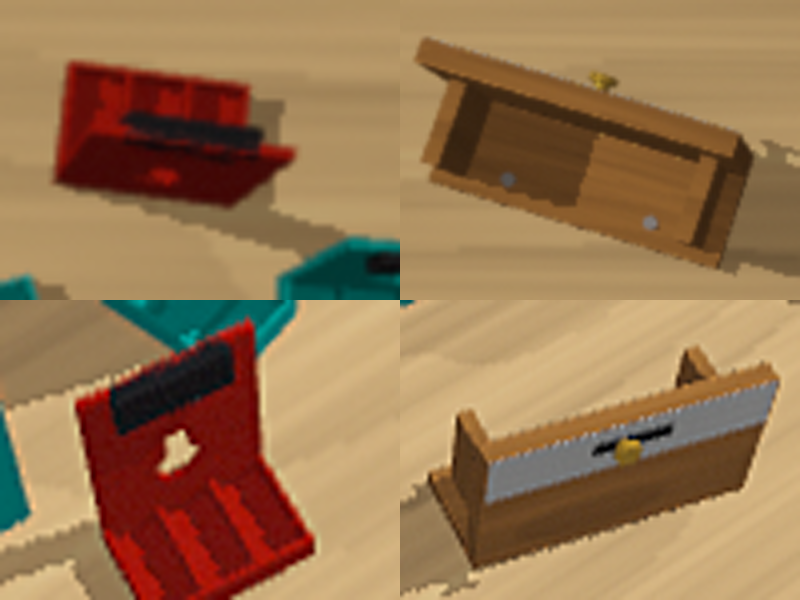

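The caddy's back faces the robot with the tray away from it, and the upstand is oriented about the same way. Now I'll compute positions from the corners.

```bash
cat > h.py <<'E'
from station import bot
import numpy as np,cv2
def ray(c,u,v,T=None):
    T=c["T"] if T is None else T
    d=T[:3,:3]@np.array([(u-c["cx"])/c["fx"],(v-c["cy"])/c["fy"],1]); return T[:3,3],d/np.linalg.norm(d)
def onz(r,z): o,d=r; return o+d*(z-o[2])/d[2]
def tri(rs):
    A=sum(np.eye(3)-np.outer(d,d) for o,d in rs); b=sum((np.eye(3)-np.outer(d,d))@o for o,d in rs)
    p=np.linalg.solve(A,b); return p,[np.linalg.norm(np.cross(p-o,d))*1e3 for o,d in rs]
E
python3 - <<'E'
from h import *
np.set_printoptions(precision=4,suppress=True)
t=bot.camera("top");s=bot.camera("scene")
tz=lambda x,y:ray(t,130+x/3.3333-.35,180+y/3.3333-.35); sz=lambda x,y:ray(s,290+x/4-.4,150+y/4-.4)
L=[onz(tz(25,38),.12),onz(tz(348,133),.12)];M=[onz(sz(85,162),.12),onz(sz(377,80),.12)];B=[onz(sz(78,267),0),onz(sz(342,187),0)]
for n,P in(("top",L),("scene",M),("sceneB",B)):
    d=P[0]-P[1]
    if n!="top": d=-d
    print(n,P[0],P[1],np.linalg.norm(d),"yaw",np.arctan2(-d[0],d[1]))
print("tri corner",tri([tz(25,38),sz(377,80)]),tri([tz(348,133),sz(85,162)]))
print("stud",tri([tz(202,80),sz(228,152)]))
tc=lambda x,y:ray(t,310+x/5-.4,175+y/5-.4); sc=lambda x,y:ray(s,205+x/5-.4,233+y/5-.4)
P=[onz(sc(78,102),.14),onz(sc(250,22),.14)];d=P[1]-P[0];print("plate top scene",P,np.linalg.norm(d),np.arctan2(-d[0],d[1]))
P=[onz(tc(55,182),0),onz(tc(232,206),0)];d=P[0]-P[1];print("plate foot top",P,np.linalg.norm(d),np.arctan2(-d[0],d[1]))
P=[onz(tc(295,150),.14)];print("plate topright top",P)
for n,c,roi in(("top",t,(310,175,390,235)),("scene",s,(205,233,265,265))):
    im=c["color"][roi[1]:roi[3],roi[0]:roi[2]].astype(int)
    m=((im.max(2)<70)&(im.max(2)-im.min(2)<25)).astype(np.uint8)
    k,l,st,ce=cv2.connectedComponentsWithStats(m); i=1+np.argmax(st[1:,4])
    ys,xs=np.where(l==i);r=cv2.minAreaRect(np.c_[xs,ys].astype(np.float32))
    q=cv2.boxPoints(r)+roi[:2]; print(n,st[i],ce[i]+roi[:2],q.tolist())
    print(np.array([onz(ray(c,*p),.14) for p in q]), onz(ray(c,*(ce[i]+roi[:2])),.14))
E
```

```text
top [0.5514 0.2974 0.12  ] [0.4904 0.0838 0.12  ] 0.22214259711922885 yaw -0.27825153489916077
scene [0.4898 0.0887 0.12  ] [0.5522 0.2974 0.12  ] 0.21779224736474556 yaw -0.2904989660471209
sceneB [0.4915 0.094  0.    ] [0.5518 0.301  0.    ] 0.21563182020744417 yaw -0.2836439382075752
tri corner (array([0.5517, 0.2978, 0.1192]), [np.float64(0.23418530561040027), np.float64(0.23418530561052484)]) (array([0.4909, 0.085 , 0.1234]), [np.float64(1.8346703194591931), np.float64(1.8346703194591705)])
stud (array([0.5284, 0.1843, 0.0999]), [np.float64(0.2680249705100528), np.float64(0.26802497050993884)])
plate top scene [array([ 0.5222, -0.2071,  0.14  ]), array([ 0.5331, -0.1201,  0.14  ])] 0.08764158289757097 -0.12404720158989221
plate foot top [array([ 0.5314, -0.1204,  0.    ]), array([ 0.5202, -0.2087,  0.    ])] 0.08894417620972399 -0.12585657220173824
plate topright top [array([ 0.5231, -0.2078,  0.14  ])]
top [26 23 26  7 89] [349.1798 200.8876] [[335.57225036621094, 200.78034591674805], [336.1734085083008, 196.87282943725586], [361.34681701660156, 200.74566268920898], [360.7456588745117, 204.65317916870117]]
[[ 0.5307 -0.1361  0.14  ]
 [ 0.5394 -0.1376  0.14  ]
 [ 0.5314 -0.1922  0.14  ]
 [ 0.5228 -0.1907  0.14  ]] [ 0.5308 -0.1657  0.14  ]
scene [ 22   9  25  18 193] [239.0155 250.2332] [[225.5218963623047, 251.68978309631348], [249.3357696533203, 240.57664012908936], [252.75912475585938, 247.9124050140381], [228.94525146484375, 259.0255470275879]]
[[ 0.5264 -0.1956  0.14  ]
 [ 0.5339 -0.1355  0.14  ]
 [ 0.5548 -0.1404  0.14  ]
 [ 0.547  -0.1996  0.14  ]] [ 0.5413 -0.169   0.14  ]
```

Call:
apply_moves:
  plan:
    - {"grip": 1,"xyz": [47,-32.5,0],"dr": [0,0,-1.18]}
    - {"grip": 1,"xyz": [47,-32.5,0],"dr": [0,0,-1.18]}
    - {"grip": 1,"xyz": [47,-32.5,0],"dr": [0,0,-1.18]}
    - {"grip": 1,"xyz": [47,-32.5,0],"dr": [0,0,-1.18]}
    - {"grip": 1,"xyz": [47,-32.5,0],"dr": [0,0,-1.18]}
    - {"grip": 1,"xyz": [47,-32.5,0],"dr": [0,0,-1.18]}
    - {"grip": 1,"xyz": [47,-32.5,0],"dr": [0,0,-1.18]}
    - {"grip": 1,"xyz": [47,-32.5,0],"dr": [0,0,-1.18]}
    - {"grip": 1,"xyz": [47,-32.5,0],"dr": [0,0,-1.18]}
    - {"grip": 1,"xyz": [47,-32.5,0],"dr": [0,0,-1.18]}
    - {"grip": 1,"xyz": [47,-32.5,0],"dr": [0,0,-1.18]}
    - {"grip": 1,"xyz": [47,-32.5,0],"dr": [0,0,-1.18]}
    - {"grip": 1,"xyz": [47,-32.5,0],"dr": [0,0,-1.18]}
    - {"grip": 1,"xyz": [47,-32.5,0],"dr": [0,0,-1.18]}
    - {"grip": 1,"xyz": [47,-32.5,0],"dr": [0,0,-1.18]}
    - {"grip": 1,"xyz": [47,-32.5,0],"dr": [0,0,-1.18]}
    - {"grip": 1,"xyz": [47,-32.5,0],"dr": [0,0,-1.18]}

```text
time: 1.9
tool_pos: [0.5319, -0.1665, 0.2314]
ee_rot: [0.75, 0.661, -0.0, 0.0]
contact_force: [-0.1, 0.0, 0.4]
grip_width: 0.0851
```

```bash
cat >> h.py <<'E'
from scipy.spatial.transform import Rotation as R
def wrist(name=None):
    s=bot.read_state(); c=bot.camera("wrist")
    T=np.eye(4);T[:3,:3]=R.from_quat(s["ee_rot"]).as_matrix();T[:3,3]=s["tool_pos"]; c["T"]=T@c["tool_from_camera"]
    if name: cv2.imwrite(name,c["color"][:,:,::-1])
    return s,c
E
python3 - <<'E'
from h import *
s,c=wrist("pics/w1.png"); print(s["time"],s["tool_pos"],s["ee_rot"],s["joint_positions"],s["contact_force"]);print(np.round(c["tool_from_camera"],4),c["fx"],c["cx"],c["cy"])
for p in([.532,-.1647,.14],[.521,.191,.12]):
    q=np.linalg.inv(c["T"])@np.r_[p,1]; print(q[:2]/q[2]*c["fx"]+[c["cx"],c["cy"]])
E
```

```text
1.9 [ 0.53194514 -0.16650257  0.23137191] [ 7.50148029e-01  6.61269936e-01 -3.24873045e-05  6.90851505e-05] [-4.44762511e-01  5.92752605e-02  1.70495150e+00 -1.16179111e-04
  1.37726433e+00 -3.18964681e-01] [-0.11317725  0.00742275  0.41382438]
[[ 3.000e-04 -9.596e-01 -2.815e-01  7.330e-02]
 [ 1.000e+00  3.000e-04  1.000e-04  8.000e-04]
 [ 0.000e+00 -2.815e-01  9.596e-01 -1.420e-01]
 [ 0.000e+00  0.000e+00  0.000e+00  1.000e+00]] 308.42019644078914 278.60761826324045 211.0929647581506
[277.32896161 214.81354448]
[ 172.58435278 -427.38951259]
```

View pics/w1.png

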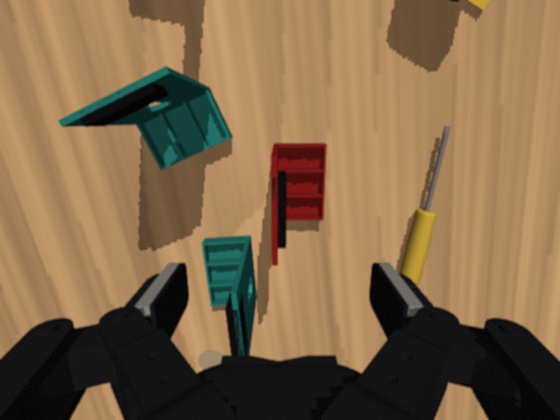

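Wrist view: the block is black, spanning about x 279–286 and y 172–247, with the red plate edge from (272,145) to (275,264). It is close to the prediction but 2 px right and 5 px up, so I'll refine numerically.

Run:
```python
from h import *
np.set_printoptions(precision=4,suppress=True)
s,c=wrist(); y0,x0=130,262
im=c["color"][y0:275,x0:300].astype(int)
m=((im.max(2)<60)).astype(np.uint8)
k,l,st,ce=cv2.connectedComponentsWithStats(m); i=1+np.argmax(st[1:,4]); ys,xs=np.where(l==i)
r=cv2.minAreaRect(np.c_[xs,ys].astype(np.float32));q=cv2.boxPoints(r)+[x0,y0];print(q,r)
print(np.array([onz(ray(c,*p),.14) for p in q]))
red=((im[:,:,0]>70)&(im[:,:,1]<50)); 
for v in range(0,145,8):
    a=np.where(red[v])[0]; b=np.where(l[v]==i)[0]; print(v+y0,a[[0,-1]]+x0 if len(a) else 0,b[[0,-1]]+x0 if len(b) else 0)
```

```text
[[277. 171.]
 [286. 171.]
 [286. 246.]
 [277. 246.]] ((19.5, 78.5), (75.0, 9.0), 90.0)
[[ 0.5362 -0.13    0.14  ]
 [ 0.543  -0.1309  0.14  ]
 [ 0.5357 -0.1918  0.14  ]
 [ 0.5285 -0.1909  0.14  ]]
130 0 0
138 0 0
146 [274 299] 0
154 [272 299] 0
162 [272 299] 0
170 [271 299] 0
178 [271 299] [277 286]
186 [271 299] [277 285]
194 [272 299] [277 285]
202 [272 299] [277 286]
210 [272 299] [278 285]
218 [272 299] [278 285]
226 [272 276] [278 285]
234 [272 276] [278 284]
242 [272 276] [278 284]
250 [272 276] 0
258 [272 276] 0
266 0 0
274 0 0
```

Call:
apply_moves:
  plan:
    - {"grip": 0.6,"xyz": [0.4,0.1,4],"dr": [0,0,0]}
    - {"grip": 0.6,"xyz": [0.4,0.1,8],"dr": [0,0,0]}
    - {"grip": 0.6,"xyz": [0.4,0.1,10],"dr": [0,0,0]}
    - {"grip": 0.6,"xyz": [0.4,0.1,12],"dr": [0,0,0]}
    - {"grip": 0.6,"xyz": [0.4,0.1,12],"dr": [0,0,0]}
    - {"grip": 0.6,"xyz": [0.4,0.1,12],"dr": [0,0,0]}
    - {"grip": 0,"xyz": [0.4,0.1,12],"dr": [0,0,0]}
    - {"grip": 0,"xyz": [0.4,0.1,12],"dr": [0,0,0]}
    - {"grip": 0,"xyz": [0.4,0.1,12],"dr": [0,0,0]}
    - {"grip": 0,"xyz": [0.4,0.1,12],"dr": [0,0,0]}
    - {"grip": 0,"xyz": [0.4,0.1,12],"dr": [0,0,0]}
    - {"grip": 0,"xyz": [0.4,0.1,12],"dr": [0,0,0]}
    - {"grip": 0,"xyz": [0.4,0.1,12],"dr": [0,0,0]}
    - {"grip": 0,"xyz": [0.4,0.1,12],"dr": [0,0,0]}
  force: 50

```text
time: 3.4
tool_pos: [0.5341, -0.1618, 0.1122]
ee_rot: [0.75, 0.662, -0.0, 0.0]
contact_force: [-3.7, 0.5, 6.1]
grip_width: 0.0109
```

Call:
apply_moves:
  plan:
    - {"grip": 0,"xyz": [0,0,-1],"dr": [0,0,0]}
    - {"grip": 0,"xyz": [0,0,-4],"dr": [0,0,0]}
    - {"grip": 0,"xyz": [0,0,-8],"dr": [0,0,0]}
    - {"grip": 0,"xyz": [0,0,-12],"dr": [0,0,0]}
    - {"grip": 0,"xyz": [0,0,-16],"dr": [0,0,0]}
    - {"grip": 0,"xyz": [2,0,-17],"dr": [0,0,0]}
    - {"grip": 0,"xyz": [5,-0.2,-17],"dr": [0,0,0.02]}
    - {"grip": 0,"xyz": [8.5,-0.4,-17],"dr": [0,0,0.04]}
    - {"grip": 0,"xyz": [12,-0.6,-17],"dr": [0,0,0.06]}
    - {"grip": 0,"xyz": [15.5,-0.8,-17],"dr": [0,0,0.08]}
    - {"grip": 0,"xyz": [19,-1,-17],"dr": [0,0,0.1]}
    - {"grip": 0,"xyz": [22.5,-1.2,-17],"dr": [0,0,0.12]}
    - {"grip": 0,"xyz": [26,-1.4,-17],"dr": [0,0,0.13]}
    - {"grip": 0,"xyz": [29,-1.6,-17],"dr": [0,0,0.14]}
    - {"grip": 0,"xyz": [32,-1.7,-17],"dr": [0,0,0.15]}
    - {"grip": 0,"xyz": [33.8,-1.7,-17],"dr": [0,0,0.16]}
    - {"grip": 0,"xyz": [33.8,-1.7,-17],"dr": [0,0,0.16]}
    - {"grip": 0,"xyz": [33.8,-1.7,-17],"dr": [0,0,0.16]}

```text
time: 5.2
tool_pos: [0.5585, 0.176, 0.2808]
ee_rot: [0.8, 0.6, -0.001, -0.0]
contact_force: [0.5, -0.7, -4.6]
grip_width: 0.0112
```

Run:
```python
from h import *
s,c=wrist("pics/w2.png"); print(s["time"],s["tool_pos"],s["ee_rot"],s["contact_force"],s["ft_torque"])
for p in([.521,.191,.12],[.5284,.1843,.1]):
    q=np.linalg.inv(c["T"])@np.r_[p,1]; print(q[:2]/q[2]*c["fx"]+[c["cx"],c["cy"]])
```

```text
5.2 [0.55847391 0.17602585 0.2807604 ] [ 7.99672571e-01  6.00435992e-01 -6.23808906e-04 -1.00520972e-04] [ 0.53352719 -0.7479407  -4.56611733] [ 0.02451911  0.04726708 -0.01410368]
[238.25816611 192.51749989]
[249.14414562 192.31201301]
```

View pics/w2.png

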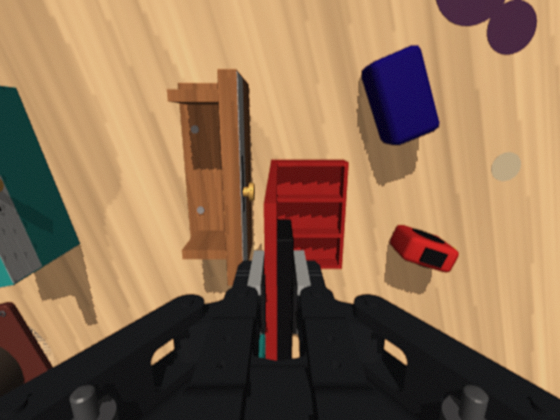

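Stud at about (249,190), within 2 px of the prediction. Tray rows run about 160–268. I'll measure the caddy relative to the stud in this view.

Run:
```python
from h import *
np.set_printoptions(precision=4,suppress=True)
s,c=wrist(); im=c["color"].astype(int)
red=(im[:,:,0]>70)&(im[:,:,1]<60)&(im[:,:,2]<60)
for x in(290,310,325,335,342):
    a=np.where(red[140:290,x])[0]+140; print("tray col",x,a[[0,-1]])
hsv=cv2.cvtColor(c["color"],cv2.COLOR_RGB2HSV)[170:212,244:262].astype(int)
m=(hsv[:,:,0]>18)&(hsv[:,:,0]<32)&(hsv[:,:,1]>150)&(hsv[:,:,2]>110)
ys,xs=np.where(m);print("brass",len(xs),xs.min()+244,xs.max()+244,ys.min()+170,ys.max()+170,xs.mean()+244,ys.mean()+170)
u=np.array([np.cos(-.284),np.sin(-.284)]);v=np.array([-u[1],u[0]])
# caddy centre line in y (tool x)
x=320;a=np.where(red[140:290,x])[0]+140
zt=s["tool_pos"][2]-.1122
for zz in(zt+.018,zt):
    P=[onz(ray(c,x,a[0]-.5),zz),onz(ray(c,x,a[-1]+.5),zz)]; t=[(p[:2]-s["tool_pos"][:2])@v for p in P];print("tray y rel tcp",t,np.mean(t),t[0]-t[1])
for zz in(.1,.11):
    p=onz(ray(c,xs.mean()+244,ys.mean()+170),zz); print("stud rel tcp",(p[:2]-s["tool_pos"][:2])@v,(p[:2]-s["tool_pos"][:2])@u,p)
# wood edge
sat=cv2.cvtColor(c["color"],cv2.COLOR_RGB2GRAY)
for r in range(80,250,14): print(r,sat[r,212:262:2])
```

```text
tray col 290 [160 220]
tray col 310 [160 260]
tray col 325 [160 267]
tray col 335 [161 267]
tray col 342 [160 247]
brass 28 244 253 185 192 249.03571428571428 189.10714285714286
tray y rel tcp [np.float64(0.04499555668391728), np.float64(-0.04734484808237669)] -0.0011746456992297039 0.09234040476629397
tray y rel tcp [np.float64(0.04281869694239408), np.float64(-0.05656151797283909)] -0.006871410515222505 0.09938021491523318
stud rel tcp 0.0030345743680532428 -0.031190628454150063 [0.5295 0.1871 0.1   ]
stud rel tcp 0.0052192100919167565 -0.03020509256610153 [0.531  0.1889 0.11  ]
80 [186 187 177 120 108 106 105 104 104 105 106 111 121  71  69  47  69 163
 190 189 190 190 192 191 189]
94 [110 109 104 109 111 108 106 108 104 107 108 107 115  94  68  56  35  31
  95 189 192 189 189 190 192]
108 [ 64  63  66  83 117 111 110 108 108 104 100 105 124 102  67  63  41  32
  78 184 191 190 189 193 189]
122 [ 67  61  63  75 112 115 112 111 112 107 101 103 112 118  71  64  40  35
  45 150 173 177 181 186 191]
136 [ 68  65  62  60 103 118 113 113 113 111 102  96  99 124  72  68  45  37
  38 139 
[... 176 characters left out ...]
 102  97 104  84  34  53  35
  33  72 161 176 169 165 171]
178 [106 115 112 115 107 112 114 117 120 118 110 103 101 101  95  38  57  36
  31  60 152 178 176 176 171]
192 [108 110 108 119 111  93 108 116 118 119 113 105 100  99 107 108 159 159
 151 168 149 127 182 178 175]
206 [114 111 109 113 116  99 101 102 114 116 113 105 102 102 104  62  43  44
  36  42 119 181 187 189 186]
220 [116 113 107 103 113 106 103 101 109 117 115 106 101  99 105  87  67  50
  38  35  98 170 182 184 189]
234 [ 92  91  95  94  94  92  87 102 108 114 114 106 104  98 106  98  71  54
  38  34  95 165 185 185 185]
248 [ 99  99  97  97  97  94  89  96 109 113 112 105 102 101  98  97  69  63
  35  51 116 175 172 135 114]
```

Call:
apply_moves:
  plan:
    - {"grip": 0,"xyz": [0.4,0,2.5],"dr": [0,0,0]}
    - {"grip": 0,"xyz": [0.4,0,5],"dr": [0,0,0]}
    - {"grip": 0,"xyz": [0.4,0,7.5],"dr": [0,0,0]}
    - {"grip": 0,"xyz": [0.4,0,9.5],"dr": [0,0,0]}
    - {"grip": 0,"xyz": [0.4,0,11],"dr": [0,0,0]}
    - {"grip": 0,"xyz": [0.4,0,11.8],"dr": [0,0,0]}
    - {"grip": 0,"xyz": [0.4,0,11.8],"dr": [0,0,0]}
    - {"grip": 0,"xyz": [0.4,0,11.8],"dr": [0,0,0]}
    - {"grip": 0,"xyz": [0.4,0,11.8],"dr": [0,0,0]}

```text
time: 6.2
tool_pos: [0.561, 0.1798, 0.1648]
ee_rot: [0.8, 0.6, 0.001, 0.001]
contact_force: [-0.3, 0.9, -4.5]
grip_width: 0.0113
```

Run:
```python
from h import *
s,c=wrist("pics/w3.png"); print(s["time"],s["tool_pos"],s["ee_rot"],s["contact_force"],s["ft_torque"])
t=bot.camera("top")["color"][:,:,::-1];sc=bot.camera("scene")["color"][:,:,::-1]
cv2.imwrite("pics/t3.png",t);cv2.imwrite("pics/s3.png",sc)
w=c["color"][:,:,::-1]
def cr(i,x,y,w,h): return cv2.resize(i[y:y+h,x:x+w],(400,300),interpolation=cv2.INTER_CUBIC)
o=np.vstack([np.hstack([cr(w,200,130,160,120),cr(t,140,150,100,75)]),np.hstack([cr(sc,300,120,120,90),cr(w,220,160,60,45)])])
cv2.imwrite("pics/zoom3.png",o)
```

```text
6.2 [0.56099151 0.17984752 0.16482528] [8.00078571e-01 5.99893915e-01 1.12096754e-03 5.61057411e-04] [-0.2817543   0.91621037 -4.48304862] [ 0.0542628   0.03400371 -0.02864075]
```

View pics/zoom3.png

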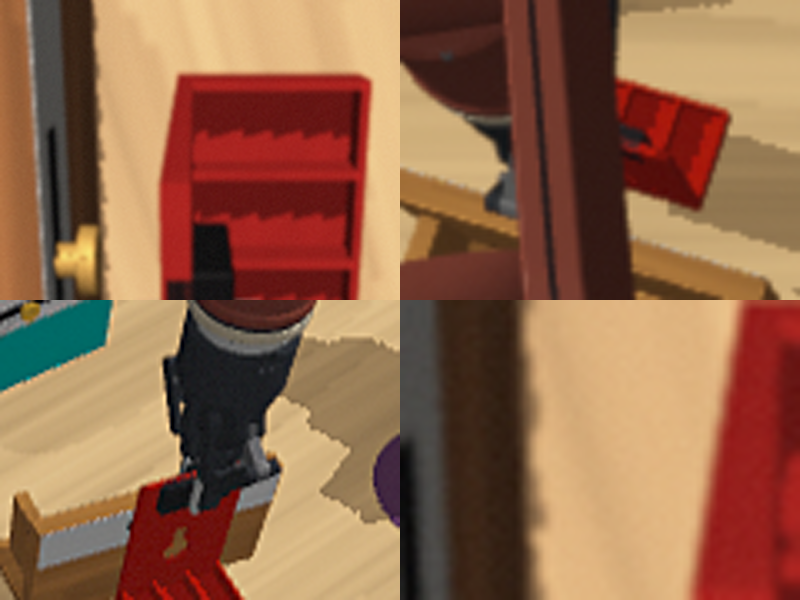

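Wrist crop: the stud head is at about px (236,220+), and the plate's top +y corner is near (265,202). I'll enlarge that region.

Run:
```python
from h import *
w=cv2.imread("pics/w3.png")
cv2.imwrite("pics/zoom4.png",cv2.resize(w[190:280,205:325],(800,600),interpolation=cv2.INTER_NEAREST))
hsv=cv2.cvtColor(w,cv2.COLOR_BGR2HSV).astype(int)
m=(hsv[:,:,0]>15)&(hsv[:,:,0]<35)&(hsv[:,:,1]>130)&(hsv[:,:,2]>60)
for x in range(222,244): 
    a=np.where(m[205:275,x])[0]+205; print(x,a[[0,-1]] if len(a) else 0,len(a),end=' ; ')
```

```text
222 [227 239] 13 ; 223 [226 240] 15 ; 224 [227 240] 14 ; 225 [227 240] 14 ; 226 [227 240] 14 ; 227 [227 240] 14 ; 228 [227 240] 14 ; 229 [226 241] 16 ; 230 [224 242] 19 ; 231 [220 246] 27 ; 232 [220 247] 28 ; 233 [220 247] 28 ; 234 [220 247] 28 ; 235 [220 248] 29 ; 236 [220 247] 28 ; 237 [220 248] 29 ; 238 [220 247] 28 ; 239 [220 246] 27 ; 240 [223 242] 17 ; 241 0 0 ; 242 0 0 ; 243 0 0 ;
```

View pics/zoom4.png

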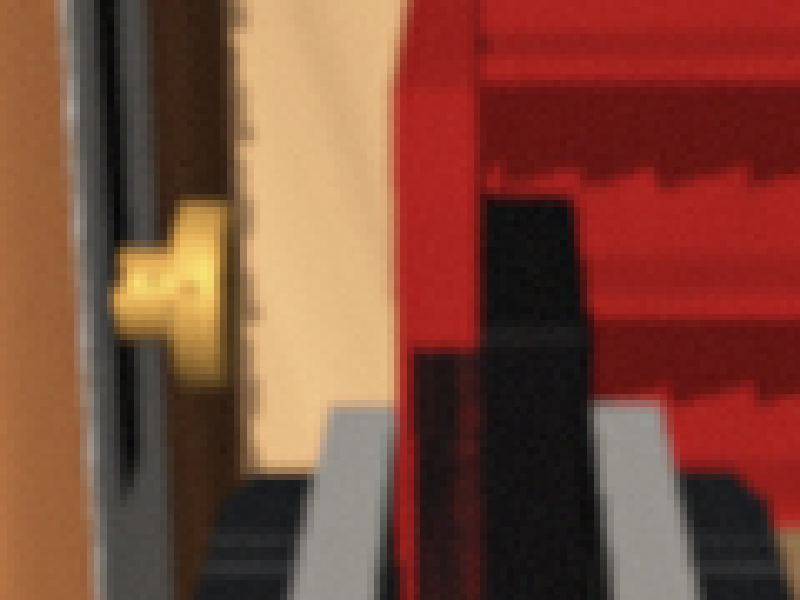

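Stud head rows are 220–248 and columns 231–240. The plate's top corner is near row 203.5, and the block end rows are 219.7 (bottom) and 240–242 (top).

```bash
cat > m.py <<'E'
from h import *
s=bot.read_state();c=bot.camera("wrist")
def T(u,v,h): # tool xy at tool-height h above TCP
    o,d=ray(c,u,v,c["tool_from_camera"]); p=o+d*(-h-o[2])/d[2]; return np.round(p*1e3,1)
E
python3 - <<'E'
from m import *
zt=s["tool_pos"][2]; R_=R.from_quat(s["ee_rot"]).as_matrix(); print("tilt",R_[:,2])
hs=.1-zt
print("head centre row approx",T(235.5,233.75,hs),T(235.5,219.7,hs),T(235.5,247.8,hs),"shank",T(226,233.5,hs))
print("face front edge of head",T(240.5,233.75,hs))
print("plate top corner (exp +45)",T(265,203.5,.0278),"block bottom edge(+30)",T(285,219.7,-.0002),"block top(+30)",T(285,240.2,.0278),T(272,242.5,.0278))
print("plate back",T(264.5,210,.0278),T(264,240,.0278))
zf=.12-zt
for r in(195,230,265): print("wood top front edge", T(205+(66+(r-190)*.42)/6.667,r,zf))
E
```

```text
tilt [ 1.66036994e-03  3.02301737e-04 -9.99998576e-01]
head centre row approx [ -3.9 -30.2  64.4] [  6.6 -29.8  64.4] [-14.7 -30.6  64.4] shank [ -3.7 -36.9  64.4]
face front edge of head [ -3.9 -26.6  64.4]
plate top corner (exp +45) [ 43.   -4.7 -27.8] block bottom edge(+30) [27.4  3.6  0.2] block top(+30) [ 27.9   3.1 -27.8] [ 26.9  -2.1 -27.8]
plate back [ 40.4  -4.9 -27.8] [ 28.   -5.3 -27.8]
wood top front edge [ 29.2 -38.8  44.4]
wood top front edge [  6.1 -38.7  44.4]
wood top front edge [-18.5 -38.6  44.4]
```

Call:
apply_moves:
  plan:
    - {"grip": 0,"xyz": [-0.16,-0.6,0.26],"dr": [0,0,0]}
    - {"grip": 0,"xyz": [-0.16,-1.2,0.26],"dr": [0,0,0]}
    - {"grip": 0,"xyz": [-0.16,-1.6,0.26],"dr": [0,0,0]}
    - {"grip": 0,"xyz": [-0.16,-1.8,0.26],"dr": [0,0,0]}
    - {"grip": 0,"xyz": [-0.16,-1.8,0.26],"dr": [0,0,0]}
    - {"grip": 0,"xyz": [-0.16,-1.8,0.26],"dr": [0,0,0]}
    - {"grip": 0,"xyz": [-0.16,-1.8,0.26],"dr": [0,0,0]}
    - {"grip": 0,"xyz": [-0.16,-1.8,0.26],"dr": [0,0,0]}

```text
time: 7.2
tool_pos: [0.5424, 0.1832, 0.1607]
ee_rot: [0.8, 0.6, 0.0, 0.0]
contact_force: [-0.7, -0.6, -4.0]
grip_width: 0.0114
```

Run:
```python
from m import *
c1=c; p=[]
for i in range(4): p.append(bot.read_state()["tool_pos"]); cc=bot.camera("wrist")
print(np.round(p,4))
w=np.ascontiguousarray(cc["color"][:,:,::-1]); cv2.imwrite("pics/w5.png",w)
hsv=cv2.cvtColor(w,cv2.COLOR_BGR2HSV).astype(int)
m=(hsv[:,:,0]>15)&(hsv[:,:,0]<35)&(hsv[:,:,1]>130)&(hsv[:,:,2]>60)
for x in range(240,270): 
    a=np.where(m[205:275,x])[0]+205; print(x,a[[0,-1]] if len(a) else 0,len(a),end=' ; ')
```

```text
[[0.5424 0.1832 0.1607]
 [0.5424 0.1832 0.1607]
 [0.5423 0.1832 0.1607]
 [0.5423 0.1832 0.1607]]
240 0 0 ; 241 0 0 ; 242 0 0 ; 243 0 0 ; 244 0 0 ; 245 0 0 ; 246 0 0 ; 247 0 0 ; 248 [232 235] 4 ; 249 [226 240] 15 ; 250 [226 239] 14 ; 251 [226 239] 14 ; 252 [226 240] 15 ; 253 [225 240] 16 ; 254 [226 240] 15 ; 255 [225 240] 16 ; 256 [226 240] 15 ; 257 [220 243] 23 ; 258 [219 246] 28 ; 259 [219 247] 29 ; 260 [219 247] 29 ; 261 [219 247] 29 ; 262 [219 246] 28 ; 263 [226 240] 15 ; 264 0 0 ; 265 0 0 ; 266 0 0 ; 267 0 0 ; 268 0 0 ; 269 0 0 ;
```

Call:
apply_moves:
  plan:
    - {"grip": 0,"xyz": [0,0,-0.13],"dr": [0,0,0]}
    - {"grip": 0,"xyz": [0,-0.1,-0.13],"dr": [0,0,0]}
    - {"grip": 0,"xyz": [0,-0.2,-0.13],"dr": [0,0,0]}
    - {"grip": 0,"xyz": [0,-0.3,-0.13],"dr": [0,0,0]}
    - {"grip": 0,"xyz": [0,-0.4,-0.13],"dr": [0,0,0]}
    - {"grip": 0,"xyz": [0,-0.4,-0.13],"dr": [0,0,0]}
    - {"grip": 0,"xyz": [0,-0.4,-0.13],"dr": [0,0,0]}

```text
time: 8.15
tool_pos: [0.5384, 0.1844, 0.162]
ee_rot: [0.8, 0.6, 0.0, 0.0]
contact_force: [-1.1, 0.0, -4.2]
grip_width: 0.0108
```

Call:
apply_moves:
  plan:
    - {"grip": 0,"xyz": [0,-0.1,0],"dr": [0,0,0]}
    - {"grip": 0,"xyz": [0,-0.2,0],"dr": [0,0,0]}
    - {"grip": 0,"xyz": [0,-0.3,0],"dr": [0,0,0]}
    - {"grip": 0,"xyz": [0,-0.3,0],"dr": [0,0,0]}

```text
time: 8.55
tool_pos: [0.5354, 0.1853, 0.162]
ee_rot: [0.8, 0.6, -0.0, -0.0]
contact_force: [0.7, 0.2, -4.0]
grip_width: 0.0114
```

Call:
apply_moves:
  plan:
    - {"grip": 0,"xyz": [0,-0.1,0],"dr": [0,0,0]}
    - {"grip": 0,"xyz": [0,-0.2,0],"dr": [0,0,0]}
    - {"grip": 0,"xyz": [0,-0.3,0],"dr": [0,0,0]}
    - {"grip": 0,"xyz": [0,-0.3,0],"dr": [0,0,0]}
    - {"grip": 0,"xyz": [0,-0.3,0],"dr": [0,0,0]}

```text
time: 9.05
tool_pos: [0.5327, 0.1861, 0.162]
ee_rot: [0.8, 0.6, 0.0, 0.0]
contact_force: [0.6, -0.3, -4.8]
grip_width: 0.0112
```

Call:
apply_moves:
  plan:
    - {"grip": 0,"xyz": [0,-0.1,0],"dr": [0,0,0]}
    - {"grip": 0,"xyz": [0,-0.2,0],"dr": [0,0,0]}
    - {"grip": 0,"xyz": [0,-0.3,0],"dr": [0,0,0]}
    - {"grip": 0,"xyz": [0,-0.3,0],"dr": [0,0,0]}

```text
time: 9.45
tool_pos: [0.5296, 0.1869, 0.162]
ee_rot: [0.8, 0.6, -0.0, -0.0]
contact_force: [0.1, 0.7, -3.8]
grip_width: 0.0113
```

Call:
apply_moves:
  plan:
    - {"grip": 0,"xyz": [0,-0.05,0],"dr": [0,0,0]}
    - {"grip": 0,"xyz": [0,-0.1,0],"dr": [0,0,0]}
    - {"grip": 0,"xyz": [0,-0.15,0],"dr": [0,0,0]}
    - {"grip": 0,"xyz": [0,-0.15,0],"dr": [0,0,0]}

```text
time: 9.85
tool_pos: [0.5283, 0.1873, 0.162]
ee_rot: [0.8, 0.6, 0.0, 0.0]
contact_force: [0.6, -0.8, -3.2]
grip_width: 0.0111
```

Run:
```python
from m import *
print(s["tool_pos"],s["contact_force"],s["ft_torque"])
w=np.ascontiguousarray(c["color"][:,:,::-1]); cv2.imwrite("pics/w6.png",w)
sc=bot.camera("scene")["color"][:,:,::-1]; cv2.imwrite("pics/s6.png",sc)
cv2.imwrite("pics/zoom6.png",np.hstack([cv2.resize(w[180:280,225:305],(400,500),interpolation=cv2.INTER_NEAREST),cv2.resize(sc[140:240,300:380],(400,500),interpolation=cv2.INTER_CUBIC)]))
```

```text
[0.52833178 0.1872909  0.16201   ] [ 0.58283758 -0.819795   -3.20785034] [ 0.05892549 -0.00075198 -0.00685765]
```

View pics/zoom6.png

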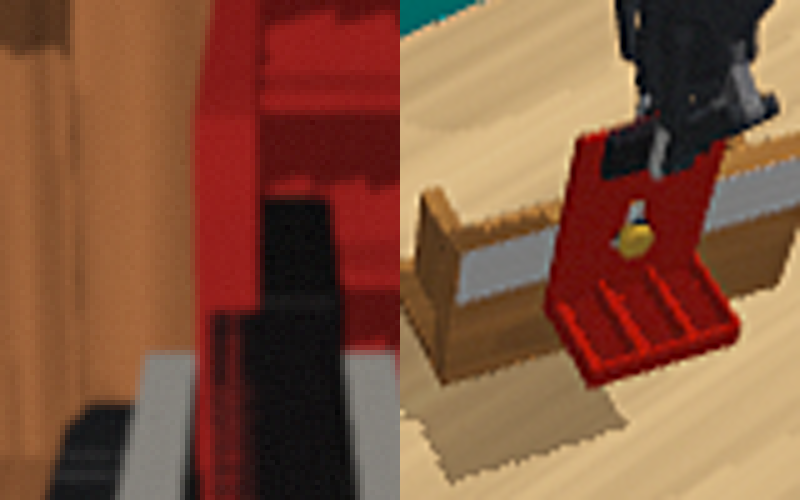

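The brass head now shows through the keyhole's entry hole (right half, about (635,238)). I'll creep until I feel the face.

Call:
apply_moves:
  plan:
    - {"grip": 0,"xyz": [0,-0.05,0],"dr": [0,0,0]}
    - {"grip": 0,"xyz": [0,-0.1,0],"dr": [0,0,0]}
    - {"grip": 0,"xyz": [0,-0.1,0],"dr": [0,0,0]}
    - {"grip": 0,"xyz": [0,-0.1,0],"dr": [0,0,0]}

```text
time: 10.35
tool_pos: [0.5278, 0.1875, 0.1621]
ee_rot: [0.8, 0.6, 0.0, 0.0]
contact_force: [2.7, -0.4, -4.1]
grip_width: 0.0112
```

Call:
apply_moves:
  plan:
    - {"grip": 0,"xyz": [0,-0.05,0],"dr": [0,0,0]}
    - {"grip": 0,"xyz": [0,-0.05,0],"dr": [0,0,0]}
    - {"grip": 0,"xyz": [0,-0.05,0],"dr": [0,0,0]}

```text
time: 10.65
tool_pos: [0.5277, 0.1875, 0.1622]
ee_rot: [0.8, 0.6, 0.001, 0.001]
contact_force: [4.8, -0.8, -7.4]
grip_width: 0.0112
```

Call:
apply_moves:
  plan:
    - {"grip": 0,"xyz": [0,0.05,0.1],"dr": [0,0,0]}
    - {"grip": 0,"xyz": [0,0.05,0.3],"dr": [0,0,0]}
    - {"grip": 0,"xyz": [0,0.05,0.5],"dr": [0,0,0]}
    - {"grip": 0,"xyz": [0,0.05,0.7],"dr": [0,0,0]}
    - {"grip": 0,"xyz": [0,0.05,0.8],"dr": [0,0,0]}
    - {"grip": 0,"xyz": [0,0.05,0.8],"dr": [0,0,0]}

```text
time: 11.25
tool_pos: [0.5278, 0.1876, 0.154]
ee_rot: [0.8, 0.6, 0.0, 0.0]
contact_force: [4.7, -1.1, -3.8]
grip_width: 0.011
```

Call:
apply_moves:
  plan:
    - {"grip": 0,"xyz": [0,0.03,0.1],"dr": [0,0,0]}
    - {"grip": 0,"xyz": [0,0.03,0.2],"dr": [0,0,0]}
    - {"grip": 0,"xyz": [0,0.03,0.3],"dr": [0,0,0]}
    - {"grip": 0,"xyz": [0,0.03,0.4],"dr": [0,0,0]}
    - {"grip": 0,"xyz": [0,0.03,0.4],"dr": [0,0,0]}

```text
time: 11.75
tool_pos: [0.5277, 0.1874, 0.1498]
ee_rot: [0.8, 0.6, 0.0, 0.0]
contact_force: [4.6, -1.0, -3.3]
grip_width: 0.0111
```

Call:
apply_moves:
  plan:
    - {"grip": 0,"xyz": [0,0,0.15],"dr": [0,0,0]}
    - {"grip": 0,"xyz": [0,0,0.3],"dr": [0,0,0]}
    - {"grip": 0,"xyz": [0,0,0.45],"dr": [0,0,0]}
    - {"grip": 0,"xyz": [0,0,0.6],"dr": [0,0,0]}
    - {"grip": 0,"xyz": [0,0,0.75],"dr": [0,0,0]}
    - {"grip": 0,"xyz": [0,0,0.85],"dr": [0,0,0]}
    - {"grip": 0,"xyz": [0,0,0.85],"dr": [0,0,0]}

```text
time: 12.45
tool_pos: [0.5277, 0.1875, 0.1413]
ee_rot: [0.8, 0.6, 0.0, 0.0]
contact_force: [4.5, -1.8, -3.9]
grip_width: 0.011
```

Call:
apply_moves:
  plan:
    - {"grip": 0,"xyz": [0,0,0.07],"dr": [0,0,0]}
    - {"grip": 0,"xyz": [0,0,0.14],"dr": [0,0,0]}
    - {"grip": 0,"xyz": [0,0,0.21],"dr": [0,0,0]}
    - {"grip": 0,"xyz": [0,0,0.25],"dr": [0,0,0]}
    - {"grip": 0,"xyz": [0,0,0.25],"dr": [0,0,0]}

```text
time: 12.95
tool_pos: [0.5277, 0.1875, 0.139]
ee_rot: [0.8, 0.6, 0.0, 0.0]
contact_force: [4.1, 0.2, -2.0]
grip_width: 0.0114
```

Call:
apply_moves:
  plan:
    - {"grip": 0,"xyz": [0,0,0.05],"dr": [0,0,0]}
    - {"grip": 0,"xyz": [0,0,0.1],"dr": [0,0,0]}
    - {"grip": 0,"xyz": [0,0,0.15],"dr": [0,0,0]}
    - {"grip": 0,"xyz": [0,0,0.15],"dr": [0,0,0]}

```text
time: 13.35
tool_pos: [0.5278, 0.1875, 0.1378]
ee_rot: [0.8, 0.6, 0.0, 0.0]
contact_force: [4.0, -1.6, 1.1]
grip_width: 0.0112
```

Call:
apply_moves:
  plan:
    - {"grip": 0,"xyz": [0,0.05,0],"dr": [0,0,0]}
    - {"grip": 0,"xyz": [0,0.08,0],"dr": [0,0,0]}
    - {"grip": 0,"xyz": [0,0.08,0],"dr": [0,0,0]}

```text
time: 13.65
tool_pos: [0.528, 0.1875, 0.1377]
ee_rot: [0.8, 0.6, -0.0, -0.0]
contact_force: [-0.7, -0.1, 4.1]
grip_width: 0.0111
```

Call:
apply_moves:
  plan:
    - {"grip": 0.2,"xyz": [0,0,0],"dr": [0,0,0]}
    - {"grip": 0.3,"xyz": [0,0,0],"dr": [0,0,0]}
    - {"grip": 0.45,"xyz": [0,0,0],"dr": [0,0,0]}
    - {"grip": 0.5,"xyz": [0,0,0],"dr": [0,0,0]}
    - {"grip": 0.5,"xyz": [0,0,0],"dr": [0,0,0]}
    - {"grip": 0.5,"xyz": [0,0,0],"dr": [0,0,0]}
    - {"grip": 0.5,"xyz": [0,0,0],"dr": [0,0,0]}

```text
time: 14.35
tool_pos: [0.5284, 0.1873, 0.1375]
ee_rot: [0.8, 0.6, -0.0, -0.0]
contact_force: [-0.5, 0.3, -1.1]
grip_width: 0.0429
```

Run:
```python
from m import *
print(s["tool_pos"],s["contact_force"],s["ft_torque"])
w=np.ascontiguousarray(c["color"][:,:,::-1]); cv2.imwrite("pics/w7.png",w)
sc=bot.camera("scene")["color"][:,:,::-1]; cv2.imwrite("pics/s7.png",sc)
cv2.imwrite("pics/zoom7.png",np.hstack([cv2.resize(w[150:310,210:338],(400,500),interpolation=cv2.INTER_NEAREST),cv2.resize(sc[140:240,300:380],(400,500),interpolation=cv2.INTER_CUBIC)]))
```

```text
[0.52842069 0.18726555 0.13748061] [-0.52995386  0.32217162 -1.0707955 ] [-0.00619606  0.00326711 -0.02974498]
```

View pics/zoom7.png

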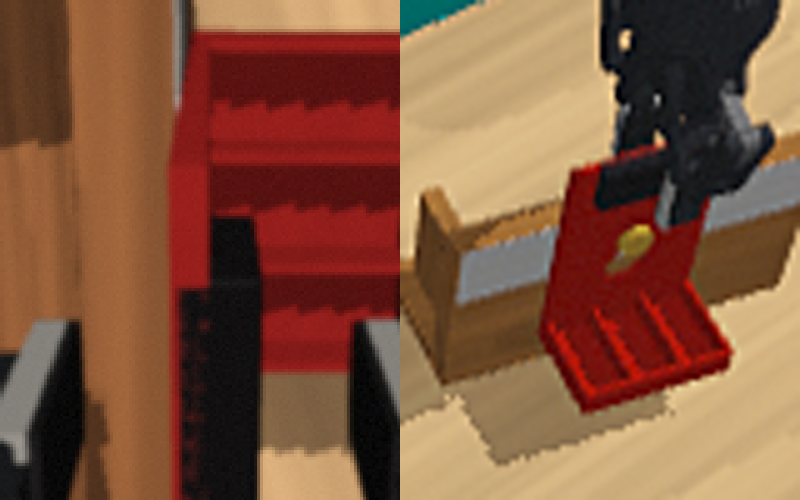

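The caddy hangs with the stud at the top of the slot and the fingers clear on both sides of the block. Next I'll retract straight up.

Call:
apply_moves:
  plan:
    - {"grip": 0.5,"xyz": [0,0,-1],"dr": [0,0,0]}
    - {"grip": 0.5,"xyz": [0,0,-3],"dr": [0,0,0]}
    - {"grip": 0.5,"xyz": [0,0,-6],"dr": [0,0,0]}
    - {"grip": 0.5,"xyz": [0,0,-10],"dr": [0,0,0]}
    - {"grip": 0.5,"xyz": [0,0,-13],"dr": [0,0,0]}
    - {"grip": 0.5,"xyz": [0,0,-13],"dr": [0,0,0]}
    - {"grip": 0.5,"xyz": [0,0,-13],"dr": [0,0,0]}
    - {"grip": 0.5,"xyz": [0,0,-13],"dr": [0,0,0]}
    - {"grip": 0.5,"xyz": [0,0,-13],"dr": [0,0,0]}

```text
time: 15.35
tool_pos: [0.5276, 0.1871, 0.2659]
ee_rot: [0.8, 0.6, -0.001, -0.001]
contact_force: [-1.1, 0.2, -1.1]
grip_width: 0.0426
```

Run:
```python
from m import *
w=np.ascontiguousarray(c["color"][:,:,::-1]); sc=bot.camera("scene")["color"][:,:,::-1]
print(s["tool_pos"],s["contact_force"])
cv2.imwrite("pics/zoom8.png",np.hstack([cv2.resize(w[60:310,180:380],(400,500)),cv2.resize(sc[140:240,300:380],(400,500),interpolation=cv2.INTER_CUBIC)]))
```

```text
[0.52760996 0.1870781  0.26593127] [-1.12784096  0.15131896 -1.09269046]
```

View pics/zoom8.png

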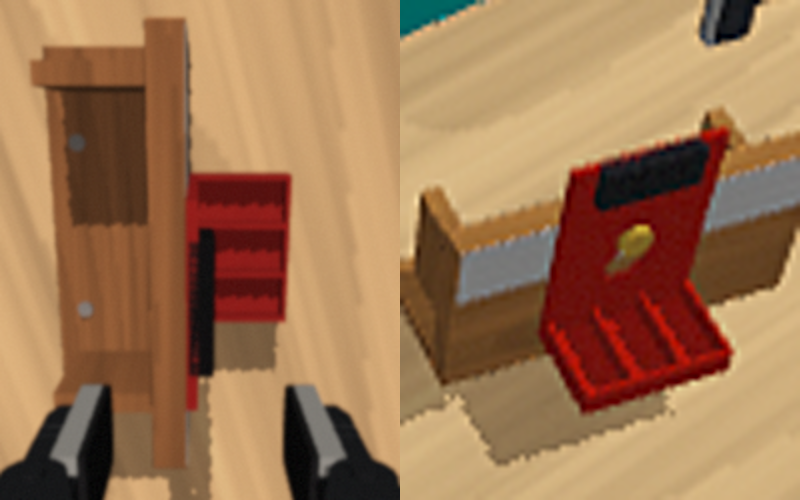

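The caddy hangs flush, square and level on the stud, and the gripper is clear, so I'm handing in.

```bash
python3 -c "
from station import bot
print(bot.job_done())"
```

```text
the job is handed in; nothing more can be done
None
```

The red caddy is hanging from the brass stud of the wooden upstand, released, and I handed the job in at about 15 s of the 72 s allowed. `job_done` reports no verdict, so the result rests on my own checks.

- **Grasp and approach:** I gripped the black block with 50 N. Using the wrist camera, I lined the hole up with the stud, which was about 35 mm from the groove end. I then crept in until I felt the rail face; the highest force I read at the end of a move there was about 5 N sideways. The camera showed the stud head through the hole.
- **Lowering:** The caddy went down 24.4 mm (24 mm expected). The vertical force rose by about 5 N at the end, which I took as the stud being home. I eased off the press before opening the fingers.
- **Last look:** The caddy is flush, square and upright, with the stud at the top of the slot, and the gripper is about 13 cm clear. I kept well clear of the tape measure, casting and screwdriver, but took no final measurement of their positions.
- **Disagreement:** The wrist camera read about 4 mm further along +y than the two fixed cameras. I aligned the caddy and stud within the same wrist picture so that offset cancelled out.

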